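Lock a circuit board down in the test jig

ROBOT

A 7-joint arm with a two-finger parallel gripper is mounted at the origin on the work surface. World frame = base frame: x ahead of the robot, y to its left, z up, the work surface at z = 0. Lengths are in m, angles in rad, forces in N, time in s.
With the tool pointing down it reaches from about 0.425 to 0.925 m from the base axis. Payload 6.8 kg.
Tool frame: the origin (TCP) lies between the finger pads; the fingertips stand finger_overhang ahead of it and the grasp point (between the pads) lies 6 mm ahead of it (finger_overhang is the distance from the TCP to the fingertips, in m); z points along the fingers, y is the line along which they close (so a half turn about z gives the same grasp; the last joint's range is limited). The gripper opens to 85 mm and grips with 20 to 120 N. Pads are 22 mm wide; open, the fingers measure 114 mm over their backs; the gripper's body (76 mm by 85 mm) begins 54 mm behind the grasp point. The pads swing forward as they close: fully open they stand 13 mm farther back than shut.
Start: joints at [1.116, 0.477, 0.022, 1.555, -0.011, 1.109, -0.083], TCP at [0.229, -0.635, 0.256] pointing down, gripper open.
Joint ranges: [-2.96, 2.96], [-0.34, 2.1], [-1.41, 1.46], [0.24, 2.44], [-1.37, 4.51], [0.17, 1.92], [-2.96, 2.96]. Speed limits (rad/s): [2.39, 2.39, 3.14, 3.14, 3.14, 3.14, 3.14].

INTERFACE

Orientations are given as a unit quaternion [w, x, y, z].
In Python, from station import * gives the robot as it stands.
- The arm moves only by the tool drive_tool, never from a script. Its argument "increments" is a list of rows, each an object of numbers: "claw": the finger opening in m, from 0 to 0.0854; "dx", "dy", "dz": the shift along the tool's x, y, z in m; "wx", "wy", "wz": the turn, a rotation vector about the tool's x, y, z in degrees. A call has 1 to 20 rows; each row shifts and turns the commanded pose from where the row before left it, along the tool's axes as they then stand; what a row does not reach is not made up. A row lasts 1/8 s, in which the tool goes at most 62.5 mm and 10.7 degrees, less where a joint would pass 70% of its speed; a pose out of reach is approached as far as the arm can. A call with a gripper value outside its range is refused whole. The fingers move at their own pace and stop on an object; "newtons" is the grip in N (left out, the last holds). Time passes only in rows, so rows that do not move let the fingers close. It gives the time, the measured TCP pose, the force, the opening and the grip force at its end, in the units of the state.
- get_obs(): the state, without advancing time (a new reading comes with each control period).
- read_camera(name): name is "side" or "top"; returns (picture, depth): 480x640x3 uint8, red, green, blue; 480x640 float32, m along the optical axis (not along the pixel's ray), 0 where there is no reading.
- calibration(name): a dict with "intrinsics" (3x3 intrinsics, pixels), "R" (3x3) and "t" (3): a world point X has camera coordinates R X + t. Camera axes: x right, y down, z forward; pixel columns grow to the right and rows downward; lengths in m; the calibration is good to about 2 mm. A picture is of the moment at which its call begins. calibration takes no time and is no camera call.
- hand_in(): hands the job in; it is judged then, once.
The state is a dict: "t": time; "q": joint angles; "joint_vel": joint speeds; "joint_torque": joint torques, N m; "eef_pos": TCP position; "tool_rot": TCP orientation; "contact_force": force on the tool from outside, world axes, zero at the start; "torque": the same for the moment, N m; "gripper_width": opening from 0.0 (shut) to 1.0 (fully open); "grasp_force": force on a finger pad.
Only numpy, scipy, OpenCV 4.12 (cv2) and the standard library are available. Lean on these libraries where they do the work, as an engineer would, in place of code of your own. Each camera call takes 0.05 s, during which the arm holds its last target. There are 200 camera calls.

TASK

Get the circuit board clamped for its test: with the fingertips, push the jig's carrier tray fully home, then push the press lever over to the jig's front and down past its dead point until it snaps into lock, and take the hand away. Only push: do not lift the board out of its nest, and leave everything else on the bench where it is.

Things in the scene. Friction and masses are not known exactly. Their poses are not given: they have to be found in the camera images.
- jig: circuit-board test jig fixed to the bench: grey box 220 (x) x 200 (y) x 55 mm high, two guide posts (tops 164 mm up), a rear column 64 wide, 215 mm high, and a lever-worked press. Origin: on the bench (z = 0) straight under the lever's pivot; the box reaches 122 mm in front of it, 102 behind. Jig -x is its front (roughly towards the robot), z up; lever and tray lie in its middle plane y = 0.
- tray: carrier tray: brown board 180 (jig x) x 138 mm sliding between rails on the jig's deck straight along the jig's x, friction 2 to 5 N; it stays where left. Its origin falls on the jig's origin when it is fully home, against a firm stop; it starts 35 to 60 mm out to the front (-x). Axes as the jig's.
- tray_front (a point): centre of the front face of the tray's upright aluminium front plate, 110 wide (jig y), 7 thick, 40 mm high (46 to 86 mm above the bench); at jig (-132, 0, 66) mm when home. Pushing this face towards jig +x runs the tray in. Nothing stands within 60 mm in front of it.
- lever (a joint): press lever angle, rad: 0 = open (press up; handle points up, leaning 20 degrees from vertical to the jig's front), growing as the handle swings to the front and down. Dead point 1.326; locked stop 1.431 (handle to the front, 12 degrees below level). Springs push it back to 0 before the dead point (3 to 7 N at the grip) and snap it to the stop after it, where it stays.
- lever_pivot (a point): axis of the lever, 180 mm above the bench, along the jig's y. Two steel cheek plates around it (34 mm over all in y) reach up to 198 mm and 18 mm in front of the axis.
- lever_grip (a point): point on the centre line of the lever's round grey grip, 100 mm from the pivot. The grip has radius 11 mm and covers 62 to 134 mm from the pivot; its tip is 306 mm up when open. Moves with the lever in the jig's plane y = 0.
- board: loose circuit board 80 (jig x) x 100 (jig y) x 3 mm with parts up to 14 mm tall above it, lying in the shallow nest of the tray; origin at the centre of its underside, 66 mm above the bench.
- press: press plate 80 x 196 x 10 mm on the two guide posts with four sprung rods below it, moved by the lever; origin at the centre of the plate's underside. The rods clear the board and its parts when the lever is open and press on the board with about 8 N when the lever is locked.
- car: small two-wheeled robot car standing on its wheels, 150 x 128 x 70 mm; origin on the bench under its middle. Bystander.
- meter: hand multimeter lying on its back, 165 x 78 x 45 mm; origin at the centre of its underside. Bystander.
- driver: screwdriver lying down, about 200 mm long; origin on the bench. Bystander.
- spool: metal-coloured reel of solder standing on its flange, diameter 54, height 44 mm; origin at the centre of its underside. Bystander.
- flux: small white jar with black cap, diameter 44, height 45 mm; origin at the centre of its underside. Bystander.
- cutters: small side cutters lying flat, 130 x 62 x 16 mm; origin on the bench. Bystander.
- bin: open grey parts bin, 100 x 70 x 35 mm; origin at the centre of its underside. Bystander.
Mind the look-alikes: they are no part of the job. Of the things that look like the board, the larger one is meant. There is more than one size of the tray; the job needs the larger.

How it is judged:
By the outcome, as a careful person would: the job done as asked, in the order asked, and still so for the second after the job is handed in, with the robot touching nothing.
It also fails if it takes over 48 s, if anything falls off the work surface, if the arm or the gripper's body presses on something with over 40 N, if the wrist force passes 120 N, or if a joint passes its speed limit or range.

## Working session

There is one attempt and no reset: what is moved stays moved. The work goes in short steps, Python scripts to look and compute and a tool call to move; the robot and the scene stay as the last step left them, time stands still between calls to the robot, and variables do not carry over. Pictures are saved under pics/ and viewed, at most 10 in all, crops included, and the job is handed in when it is done.

Besides the shell and the picture viewer there is one more tool, called as name(argument=value, ...), one argument or row to a line, values as JSON. drive_tool: Moves the arm, as the interface text tells. Its arguments: {"type":"object","properties":{"increments":{"type":"array","items":{"type":"object","properties":{"claw":{"type":"number"},"dx":{"type":"number"},"dy":{"type":"number"},"dz":{"type":"number"},"wx":{"type":"number"},"wy":{"type":"number"},"wz":{"type":"number"}}}},"newtons":{"type":"number"}},"required":["increments"]}

```bash
mkdir -p pics
cat > h.py <<'E'
from station import *
import numpy as np, cv2
def pts(name, depth):
    c=calibration(name);K=np.array(c['intrinsics']);R=np.array(c['R']);t=np.array(c['t'])
    v,u=np.mgrid[:480,:640]
    P=np.stack([(u-K[0,2])/K[0,0]*depth,(v-K[1,2])/K[1,1]*depth,depth],-1)
    return (P-t)@R
E
python3 - <<'E'
from h import *
for n in('side','top'):
    p,d=read_camera(n);cv2.imwrite(f'pics/{n}0.png',p[:,:,::-1]);np.savez(f'{n}0.npz',p=p,d=d)
    c=calibration(n);R=np.array(c['R']);print(n,-R.T@c['t'],R[2],c['intrinsics'][0])
o=get_obs();print({k:o[k] for k in('t','eef_pos','tool_rot','contact_force','gripper_width')})
E
ls
```

```text
side [0.33393793 0.92814279 1.07301254] [ 0.16580525 -0.69434704 -0.70027909] [574.15357505   0.         311.46196575]
top [ 0.30032234 -0.00819237  1.42974065] [ 1.91201474e-01  8.72941836e-04 -9.81550424e-01] [513.00261704   0.         325.71072794]
{'t': 0.1, 'eef_pos': array([ 0.22927408, -0.63433765,  0.25542086]), 'tool_rot': array([-8.03978419e-04,  9.84997538e-01,  1.72566408e-01, -1.94183826e-04]), 'contact_force': array([ 0.13021522, -0.00597304, -0.40761871]), 'gripper_width': 0.9989034846583521}
h.py
pics
side0.npz
top0.npz
```

View pics/side0.png

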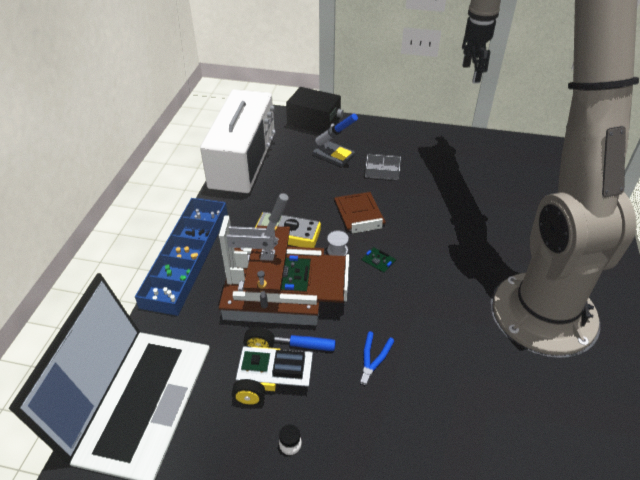

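View pics/top0.png

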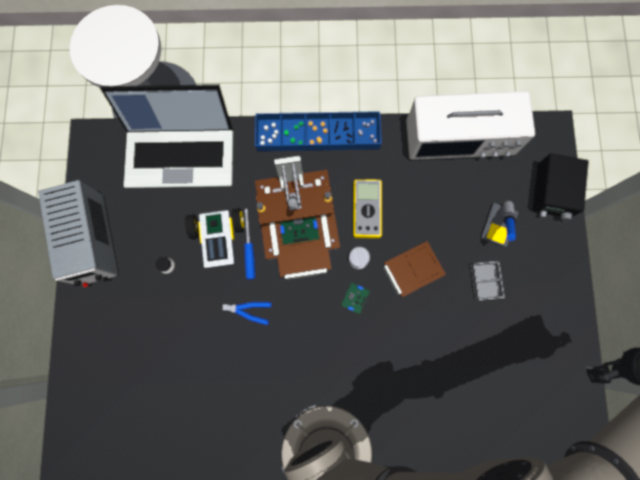

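Top view: the jig is at about (297,220), its tray's aluminium plate at (305,272) and the lever at (290,180). The look-alikes are the small loose tray at (415,268) and the small loose board at (355,297). Also nearby are the spool (359,257), the meter (368,208), the driver (249,245), the car (216,237) and the cutters (247,312). I choose the tray and board in the jig, and will check them in a crop while measuring.

Run:
```python
from h import *
for n in('top','side'):
    z=np.load(n+'0.npz');p,d=z['p'],z['d'];P=pts(n,d);g=p.astype(int)
    box=np.zeros(d.shape,bool)
    if n=='top': box[150:285,245:345]=1
    else: box[185:330,215:355]=1
    box&=d>0
    white=(g.min(2)>140)&(np.ptp(g,axis=2)<40)
    m=white&box&(P[...,2]>.05)&(P[...,2]<.1)
    k,lab,st,ce=cv2.connectedComponentsWithStats(m.astype(np.uint8))
    for i in range(1,k):
        if st[i,4]<25: continue
        q=P[lab==i];r=cv2.minAreaRect((q[:,:2]*1000).astype(np.float32))
        print(n,'white',ce[i].round(),st[i,4],'rect mm',np.round(r[0],1),np.round(r[1],1),round(r[2],1),'z',np.percentile(q[:,2],[5,50,95]).round(3))
    # brown
    hsv=cv2.cvtColor(p,cv2.COLOR_RGB2HSV)
    for lo,hi in((.12,.17),(.17,.215),(.215,.25),(.25,.28),(.28,.32)):
        m=box&(P[...,2]>lo)&(P[...,2]<hi);q=P[m]
        if len(q)>5:
            r=cv2.minAreaRect((q[:,:2]*1000).astype(np.float32))
            print(n,lo,len(q),'med',np.median(q,0).round(4),'rect',np.round(r[0],1),np.round(r[1],1),round(r[2],1))
z=np.load('top0.npz');a=z['p'][145:290,240:385,::-1];b=np.load('side0.npz')['p'][185:330,210:355,::-1]
cv2.imwrite('pics/crop.png',np.hstack([cv2.resize(x,(400,400),interpolation=cv2.INTER_CUBIC) for x in(a,b)]))
```

```text
top white [318. 182.] 32 rect mm [715.8  13.6] [14.  22.6] 88.8 z [0.052 0.067 0.072]
top white [267. 190.] 29 rect mm [695.4 152.9] [20.1 11.1] 6.5 z [0.054 0.069 0.073]
top white [326. 232.] 177 rect mm [575.9 -10.2] [85.8 24.1] 9.7 z [0.053 0.068 0.073]
top white [274. 240.] 182 rect mm [554.1 137.3] [84.5 22.8] 8.8 z [0.054 0.069 0.073]
top white [305. 273.] 176 rect mm [461.8  48. ] [ 12.  110.5] 7.9 z [0.063 0.083 0.088]
top 0.12 2126 med [0.638  0.0745 0.1259] rect [662.   77.8] [128.1 196. ] 8.2
top 0.17 411 med [0.7192 0.0803 0.1964] rect [674.4  76.4] [123.6  63.1] 11.2
top 0.215 23 med [0.726  0.0885 0.2161] rect [683.7  68.4] [111.6  53.3] 21.3
top 0.25 7 med [0.6164 0.0712 0.2614] rect [618.4  71.4] [ 9.1 18.9] 10.6
top 0.28 78 med [0.5961 0.0679 0.3027] rect [599.2  68.1] [28.6 18.3] 1.6
side white [244. 250.] 38 rect mm [724.1  11.3] [17.1 40.3] 62.1 z [0.055 0.069 0.075]
side white [303. 252.] 157 rect mm [580.8 -16.5] [84.  37.3] 8.5 z [0.055 0.072 0.075]
side white [243. 260.] 73 rect mm [706.6  49.9] [38.8 21.6] 56.9 z [0.062 0.081 0.098]
side white [346. 273.] 106 rect mm [462.8  48.4] [  6.7 111.4] 8.1 z [0.084 0.087 0.091]
side white [239. 280.] 75 rect mm [699.1 118.6] [17.3 33.2] 35.6 z [0.067 0.074 0.097]
side white [239. 294.] 72 rect mm [692.3 143.9] [27.9 32.6] 16.2 z [0.057 0.07  0.074]
side white [296. 297.] 247 rect mm [561.9 129.8] [91. 24.] 6.0 z [0.064 0.071 0.075]
side 0.12 2073 med [0.6339 0.1024 0.1286] rect [669.2  78.7] [136.1 198.8] 7.9
side 0.17 1080 med [0.6846 0.0874 0.1901] rect [677.3  78.8] [122.4  68. ] 7.9
side 0.215 155 med [0.6331 0.076  0.2189] rect [671.5  78.7] [129.8  64.4] 8.7
side 0.25 115 med [0.612  0.0771 0.2647] rect [612.1  75.2] [31.1 14.7] 4.7
side 0.28 159 med [0.6003 0.0747 0.2994] rect [600.5  71.8] [28.5 21.4] 35.3
```

View pics/crop.png

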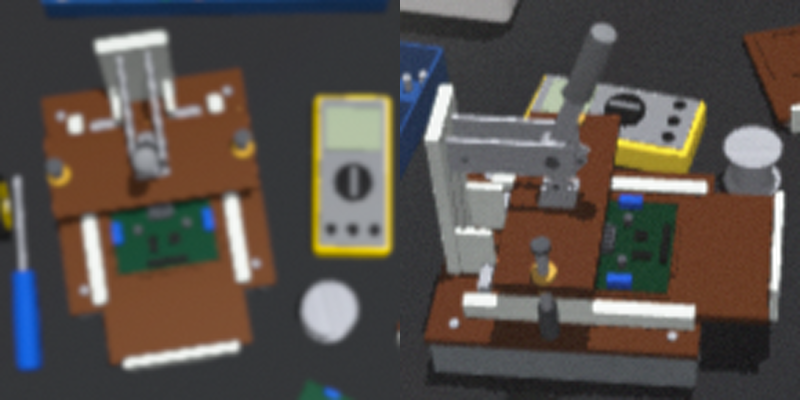

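The crop confirms the choice: the large board is in the jig's tray under the press, and the lever stands open. The jig has a yaw of about 8.3°, the pivot is at about (0.645, 0.0755) and the tray front at about (0.459, 0.048), so the tray is roughly 56 mm out.

Run:
```python
import station; print([n for n in dir(station) if n[0]!='_'])
print(getattr(station,'finger_overhang',None)); print(station.get_obs().keys())
from scipy.spatial.transform import Rotation as R
o=station.get_obs();q=o['tool_rot'];print(R.from_quat(q,scalar_first=True).as_matrix().round(3))
```

```text
['PlanningError', 'calibration', 'finger_overhang', 'get_obs', 'hand_in', 'read_camera']
0.025
dict_keys(['t', 'q', 'joint_vel', 'joint_torque', 'eef_pos', 'tool_rot', 'contact_force', 'torque', 'grasp_force', 'gripper_width'])
[[ 0.94   0.34  -0.001]
 [ 0.34  -0.94   0.002]
 [-0.    -0.002 -1.   ]]
```

drive_tool(
  increments=[
    {"claw": 0,"wz": 6},
    {"claw": 0,"wz": 5.7},
    {"claw": 0},
    {"claw": 0},
  ],
)

```text
schema error: expected keys claw, dx, dy, dz, wx, wy, wz
```

drive_tool(
  increments=[
    {"claw": 0,"dx": 0,"dy": 0,"dz": 0,"wx": 0,"wy": 0,"wz": 6},
    {"claw": 0,"dx": 0,"dy": 0,"dz": 0,"wx": 0,"wy": 0,"wz": 5.7},
    {"claw": 0,"dx": 0.037,"dy": 0,"dz": 0,"wx": 0,"wy": 0,"wz": 0},
    {"claw": 0,"dx": 0.037,"dy": 0,"dz": 0,"wx": 0,"wy": 0,"wz": 0},
    {"claw": 0,"dx": 0.037,"dy": 0,"dz": 0,"wx": 0,"wy": 0,"wz": 0},
    {"claw": 0,"dx": 0.037,"dy": 0,"dz": 0,"wx": 0,"wy": 0,"wz": 0},
    {"claw": 0,"dx": 0.037,"dy": 0,"dz": 0,"wx": 0,"wy": 0,"wz": 0},
    {"claw": 0,"dx": 0.037,"dy": 0,"dz": 0,"wx": 0,"wy": 0,"wz": 0},
    {"claw": 0,"dx": 0.037,"dy": 0,"dz": 0,"wx": 0,"wy": 0,"wz": 0},
    {"claw": 0,"dx": 0.037,"dy": 0,"dz": 0,"wx": 0,"wy": 0,"wz": 0},
    {"claw": 0,"dx": 0,"dy": 0,"dz": 0,"wx": 0,"wy": 0,"wz": 0},
  ],
)

```text
t: 1.48
eef_pos: [0.5266, -0.5897, 0.2547]
tool_rot: [-0.001, 0.997, 0.074, 0.001]
contact_force: [0.2, 0.3, -0.3]
gripper_width: 0.001
grasp_force: 0.0
```

drive_tool(
  increments=[
    {"claw": 0,"dx": 0,"dy": -0.04,"dz": 0,"wx": 0,"wy": 0,"wz": 0},
    {"claw": 0,"dx": 0,"dy": -0.04,"dz": 0,"wx": 0,"wy": 0,"wz": 0},
    {"claw": 0,"dx": 0,"dy": -0.04,"dz": 0,"wx": 0,"wy": 0,"wz": 0},
    {"claw": 0,"dx": 0,"dy": -0.04,"dz": 0,"wx": 0,"wy": 0,"wz": 0},
    {"claw": 0,"dx": 0,"dy": -0.04,"dz": 0,"wx": 0,"wy": 0,"wz": 0},
    {"claw": 0,"dx": 0,"dy": -0.04,"dz": 0,"wx": 0,"wy": 0,"wz": 0},
    {"claw": 0,"dx": 0,"dy": -0.04,"dz": 0,"wx": 0,"wy": 0,"wz": 0},
    {"claw": 0,"dx": 0,"dy": -0.04,"dz": 0,"wx": 0,"wy": 0,"wz": 0},
    {"claw": 0,"dx": 0,"dy": -0.04,"dz": 0,"wx": 0,"wy": 0,"wz": 0},
    {"claw": 0,"dx": 0,"dy": -0.04,"dz": 0,"wx": 0,"wy": 0,"wz": 0},
    {"claw": 0,"dx": 0,"dy": -0.04,"dz": 0,"wx": 0,"wy": 0,"wz": 0},
    {"claw": 0,"dx": 0,"dy": -0.04,"dz": 0,"wx": 0,"wy": 0,"wz": 0},
    {"claw": 0,"dx": 0,"dy": -0.04,"dz": 0,"wx": 0,"wy": 0,"wz": 0},
    {"claw": 0,"dx": 0,"dy": -0.04,"dz": 0,"wx": 0,"wy": 0,"wz": 0},
    {"claw": 0,"dx": 0,"dy": -0.04,"dz": 0,"wx": 0,"wy": 0,"wz": 0},
    {"claw": 0,"dx": 0,"dy": -0.04,"dz": 0,"wx": 0,"wy": 0,"wz": 0},
    {"claw": 0,"dx": 0,"dy": 0,"dz": 0,"wx": 0,"wy": 0,"wz": 0},
    {"claw": 0,"dx": 0,"dy": 0,"dz": 0,"wx": 0,"wy": 0,"wz": 0},
  ],
)

```text
t: 3.72
eef_pos: [0.4312, 0.0395, 0.2562]
tool_rot: [0.0, 0.998, 0.071, -0.0]
contact_force: [-1.0, -1.1, 0.7]
gripper_width: 0.0
grasp_force: 0.0
```

drive_tool(
  increments=[
    {"claw": 0,"dx": 0,"dy": -0.004,"dz": 0.03,"wx": 0,"wy": 0,"wz": 0},
    {"claw": 0,"dx": 0,"dy": 0,"dz": 0.03,"wx": 0,"wy": 0,"wz": 0},
    {"claw": 0,"dx": 0,"dy": 0,"dz": 0.03,"wx": 0,"wy": 0,"wz": 0},
    {"claw": 0,"dx": 0,"dy": 0,"dz": 0.03,"wx": 0,"wy": 0,"wz": 0},
    {"claw": 0,"dx": 0,"dy": 0,"dz": 0.03,"wx": 0,"wy": 0,"wz": 0},
    {"claw": 0,"dx": 0,"dy": 0,"dz": 0.023,"wx": 0,"wy": 0,"wz": 0},
    {"claw": 0,"dx": 0,"dy": 0,"dz": 0,"wx": 0,"wy": 0,"wz": 0},
    {"claw": 0,"dx": 0,"dy": 0,"dz": 0,"wx": 0,"wy": 0,"wz": 0},
  ],
)

```text
t: 4.72
eef_pos: [0.4315, 0.0439, 0.0839]
tool_rot: [0.0, 0.998, 0.07, 0.0]
contact_force: [-0.5, 0.2, 0.1]
gripper_width: -0.001
grasp_force: 0.0
```

drive_tool(
  increments=[
    {"claw": 0,"dx": 0.006,"dy": 0,"dz": 0,"wx": 0,"wy": 0,"wz": 0},
    {"claw": 0,"dx": 0.006,"dy": 0,"dz": 0,"wx": 0,"wy": 0,"wz": 0},
    {"claw": 0,"dx": 0.005,"dy": 0,"dz": 0,"wx": 0,"wy": 0,"wz": 0},
    {"claw": 0,"dx": 0.005,"dy": 0,"dz": 0,"wx": 0,"wy": 0,"wz": 0},
    {"claw": 0,"dx": 0.005,"dy": 0,"dz": 0,"wx": 0,"wy": 0,"wz": 0},
    {"claw": 0,"dx": 0.005,"dy": 0,"dz": 0,"wx": 0,"wy": 0,"wz": 0},
    {"claw": 0,"dx": 0.005,"dy": 0,"dz": 0,"wx": 0,"wy": 0,"wz": 0},
    {"claw": 0,"dx": 0.005,"dy": 0,"dz": 0,"wx": 0,"wy": 0,"wz": 0},
    {"claw": 0,"dx": 0.005,"dy": 0,"dz": 0,"wx": 0,"wy": 0,"wz": 0},
    {"claw": 0,"dx": 0.005,"dy": 0,"dz": 0,"wx": 0,"wy": 0,"wz": 0},
    {"claw": 0,"dx": 0.005,"dy": 0,"dz": 0,"wx": 0,"wy": 0,"wz": 0},
    {"claw": 0,"dx": 0.005,"dy": 0,"dz": 0,"wx": 0,"wy": 0,"wz": 0},
  ],
)

```text
t: 6.22
eef_pos: [0.4926, 0.0535, 0.0833]
tool_rot: [0.0, 0.997, 0.071, -0.0]
contact_force: [-2.2, -1.2, -1.6]
gripper_width: -0.005
grasp_force: 1.1
```

drive_tool(
  increments=[
    {"claw": 0,"dx": 0.002,"dy": 0,"dz": 0,"wx": 0,"wy": 0,"wz": 0},
    {"claw": 0,"dx": 0.002,"dy": 0,"dz": 0,"wx": 0,"wy": 0,"wz": 0},
    {"claw": 0,"dx": 0.002,"dy": 0,"dz": 0,"wx": 0,"wy": 0,"wz": 0},
    {"claw": 0,"dx": 0,"dy": 0,"dz": 0,"wx": 0,"wy": 0,"wz": 0},
  ],
)

```text
t: 6.72
eef_pos: [0.4982, 0.0543, 0.0834]
tool_rot: [0.0, 0.997, 0.071, 0.0]
contact_force: [-3.0, -0.2, 0.1]
gripper_width: -0.001
grasp_force: 1.5
```

drive_tool(
  increments=[
    {"claw": 0,"dx": 0.002,"dy": 0,"dz": 0,"wx": 0,"wy": 0,"wz": 0},
    {"claw": 0,"dx": 0.001,"dy": 0,"dz": 0,"wx": 0,"wy": 0,"wz": 0},
    {"claw": 0,"dx": 0,"dy": 0,"dz": 0,"wx": 0,"wy": 0,"wz": 0},
  ],
)

```text
t: 7.1
eef_pos: [0.4991, 0.0544, 0.0832]
tool_rot: [0.0, 0.997, 0.071, -0.002]
contact_force: [-9.5, -0.7, 7.3]
gripper_width: 0.006
grasp_force: 4.8
```

drive_tool(
  increments=[
    {"claw": 0,"dx": 0.001,"dy": 0,"dz": 0,"wx": 0,"wy": 0,"wz": 0},
    {"claw": 0,"dx": 0.001,"dy": 0,"dz": 0,"wx": 0,"wy": 0,"wz": 0},
    {"claw": 0,"dx": 0,"dy": 0,"dz": 0,"wx": 0,"wy": 0,"wz": 0},
  ],
)

```text
t: 7.48
eef_pos: [0.4992, 0.0544, 0.0829]
tool_rot: [0.001, 0.997, 0.071, -0.004]
contact_force: [-14.4, -1.7, 10.7]
gripper_width: -0.002
grasp_force: 7.4
```

drive_tool(
  increments=[
    {"claw": 0,"dx": -0.008,"dy": 0,"dz": 0,"wx": 0,"wy": 0,"wz": 0},
    {"claw": 0,"dx": -0.012,"dy": 0,"dz": 0,"wx": 0,"wy": 0,"wz": 0},
    {"claw": 0,"dx": -0.02,"dy": 0,"dz": 0,"wx": 0,"wy": 0,"wz": 0},
    {"claw": 0,"dx": 0,"dy": 0,"dz": -0.04,"wx": 0,"wy": 0,"wz": 0},
    {"claw": 0,"dx": 0,"dy": 0,"dz": -0.04,"wx": 0,"wy": 0,"wz": 0},
    {"claw": 0,"dx": 0,"dy": 0,"dz": -0.04,"wx": 0,"wy": 0,"wz": 0},
    {"claw": 0,"dx": 0,"dy": 0,"dz": -0.04,"wx": 0,"wy": 0,"wz": 0},
    {"claw": 0,"dx": 0,"dy": 0,"dz": -0.04,"wx": 0,"wy": 0,"wz": 0},
    {"claw": 0,"dx": 0,"dy": 0,"dz": -0.04,"wx": 0,"wy": 0,"wz": 0},
    {"claw": 0,"dx": 0,"dy": 0,"dz": -0.04,"wx": 0,"wy": 0,"wz": 0},
    {"claw": 0,"dx": 0,"dy": 0,"dz": 0,"wx": 0,"wy": 0,"wz": 0},
    {"claw": 0,"dx": 0,"dy": 0,"dz": 0,"wx": 0,"wy": 0,"wz": 0},
  ],
)

```text
t: 8.98
eef_pos: [0.4633, 0.0493, 0.3628]
tool_rot: [0.0, 0.997, 0.071, 0.0]
contact_force: [-0.4, -0.1, 0.1]
gripper_width: 0.004
grasp_force: 0.0
```

Run:
```python
from h import *
for n in('side',):
    p,d=read_camera(n);P=pts(n,d);g=p.astype(int)
    box=np.zeros(d.shape,bool);box[200:330,215:360]=1
    m=box&(d>0)&(g.min(2)>140)&(np.ptp(g,axis=2)<40)&(P[...,2]>.05)&(P[...,2]<.1)
    k,lab,st,ce=cv2.connectedComponentsWithStats(m.astype(np.uint8))
    for i in range(1,k):
        if st[i,4]<25: continue
        q=P[lab==i];r=cv2.minAreaRect((q[:,:2]*1000).astype(np.float32))
        print(ce[i].round(),st[i,4],np.round(r[0],1),np.round(r[1],1),round(r[2],1))
    cv2.imwrite('pics/s1.png',cv2.resize(p[130:350,190:410,::-1],(600,600),interpolation=cv2.INTER_CUBIC))
```

```text
[245. 250.] 39 [725.3   9.7] [16.4 37.8] 70.0
[303. 252.] 157 [580.4 -15.9] [81.9 37.4] 11.5
[243. 260.] 63 [714.1  46. ] [25.8 32.9] 11.2
[325. 258.] 27 [519.7  16. ] [ 4.8 29.1] 11.9
[240. 284.] 38 [697.1 120.4] [12.1 29.1] 19.4
[239. 294.] 73 [692.5 145.5] [27.3 35.9] 22.2
[286. 297.] 123 [591.3 134.4] [58.5 22. ] 12.9
```

View pics/s1.png

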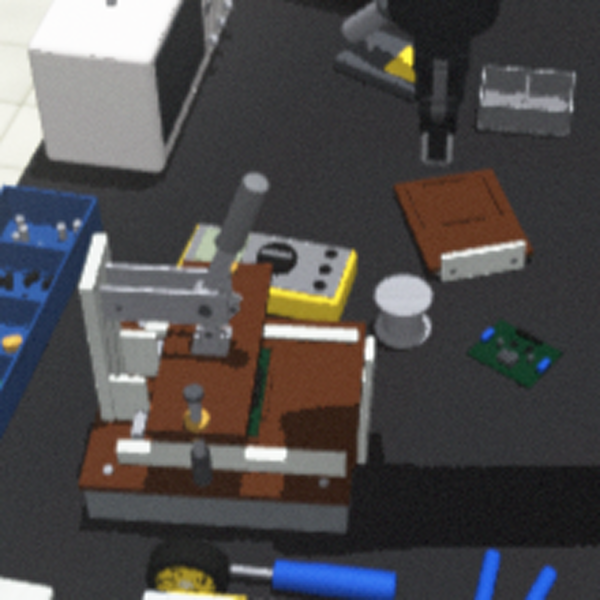

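The tray came up against a firm stop: force rose to 14 N with no further travel. In the crop the plate now sits at the box's front edge, about (368,400), with the lever still open. I'll refine the jig frame from its edges and check that the tray is home.

Run:
```python
from h import *
th=np.radians(8.3);ex=np.array([np.cos(th),np.sin(th)]);ey=np.array([-ex[1],ex[0]]);O=np.array([.645,.0755])
def J(P): q=P[...,:2]-O; return np.stack([q@ex,q@ey,P[...,2]],-1)*1000
for n in('top','side'):
    z=np.load(n+'0.npz');d=z['d'];Q=J(pts(n,d))
    near=(d>0)&(abs(Q[...,1])<125)&(abs(Q[...,0])<200)
    def rep(nm,m):
        q=Q[near&m]
        if len(q)>8: print(n,nm,len(q),'x',np.percentile(q[:,0],[1,5,50,95,99]).round(1),'y',np.percentile(q[:,1],[1,5,50,95,99]).round(1),'z',np.median(q[:,2]).round(1))
    X,Y,Z=Q[...,0],Q[...,1],Q[...,2]
    rep('deck edge',(abs(Z-55)<5)&(abs(Y)>78))
    rep('press',(abs(Z-126)<8)&(abs(Y)<98)&(abs(X)<60))
    rep('column top',(abs(Z-213)<5)&(X>20))
    rep('cheek top',(abs(Z-196)<5)&(X<40))
    for zz in (250,265,280,295):
        m=(abs(Z-zz)<5)&(abs(X)<80); rep(f'lever z{zz} expect x {-(zz-180)*.364:.0f}',m)
p,d=read_camera('side');Q=J(pts('side',d));m=(d>0)&(abs(Q[...,2]-82)<7)&(Q[...,0]<-100)&(Q[...,0]>-200)&(abs(Q[...,1])<60)
q=Q[m];print('plate now',len(q),np.percentile(q[:,0],[2,25,50,75,98]).round(1),np.percentile(q[:,1],[2,98]).round(1))
```

```text
top deck edge 744 x [-127.6 -122.1  -63.1   87.    93.9] y [-101.7  -99.9  -78.1   99.6  101.7] z 53.6
top press 1958 x [-46.2 -44.1 -11.3  29.9  33.1] y [-96.1 -87.4  -1.5  87.   95.5] z 125.5
top column top 121 x [76.2 77.  82.9 88.9 90.1] y [-31.5 -29.1  -0.1  28.4  30.4] z 212.4
top cheek top 77 x [-24.1 -19.1   7.4  35.8  38.8] y [-15.3 -15.1 -11.7  14.2  14.4] z 196.4
side deck edge 1010 x [-123.6 -117.6  -31.    88.6   96.6] y [-103.6  -99.3   89.   100.7  102. ] z 55.7
side press 1681 x [-43.1 -41.2 -13.9  32.3  36.2] y [-95.7 -83.9  28.4  94.6  97. ] z 128.0
side column top 136 x [80.3 80.8 85.8 91.6 92.9] y [-34.7 -30.6   1.3  30.1  31.8] z 214.8
side cheek top 199 x [-20.6 -17.6  10.4  37.4  39.6] y [-17.5 -16.1   7.1  14.4  15.7] z 196.0
side lever z250 expect x -25 36 x [-38.9 -37.7 -26.7 -17.4 -17.3] y [-0.9  1.6  5.9  9.8 11. ] z 251.2
side lever z265 expect x -31 40 x [-45.  -43.4 -32.3 -22.5 -21.9] y [-3.  -1.   5.8 10.4 10.9] z 265.0
side lever z280 expect x -36 39 x [-50.1 -48.5 -38.7 -27.8 -27.6] y [ 0.5  0.7  6.5 10.4 10.8] z 279.9
side lever z295 expect x -42 42 x [-55.9 -53.7 -41.7 -33.  -32.3] y [-2.9 -1.4  6.7  9.6 10.8] z 295.4
plate now 108 [-136.1 -134.7 -132.6 -130.7 -129.2] [-53.6  54.3]
```

The deck, press and plate edges agree on a pivot at (0.641, 0.075). The plate centre then sits at jig x = -128.6 mm, against -128.5 expected, so the tray is home. Next I raise the hand, go over and behind the handle, then down.

drive_tool(
  increments=[
    {"claw": 0,"dx": 0,"dy": 0,"dz": -0.02,"wx": 0,"wy": 0,"wz": 0},
    {"claw": 0,"dx": 0.01,"dy": 0,"dz": 0,"wx": 0,"wy": 0,"wz": 0},
    {"claw": 0,"dx": 0.035,"dy": 0,"dz": 0,"wx": 0,"wy": 0,"wz": 0},
    {"claw": 0,"dx": 0.035,"dy": 0,"dz": 0,"wx": 0,"wy": 0,"wz": 0},
    {"claw": 0,"dx": 0.035,"dy": 0,"dz": 0,"wx": 0,"wy": 0,"wz": 0},
    {"claw": 0,"dx": 0.035,"dy": 0,"dz": 0,"wx": 0,"wy": 0,"wz": 0},
    {"claw": 0,"dx": 0.035,"dy": 0,"dz": 0,"wx": 0,"wy": 0,"wz": 0},
    {"claw": 0,"dx": 0,"dy": 0,"dz": 0,"wx": 0,"wy": 0,"wz": 0},
    {"claw": 0,"dx": 0,"dy": 0,"dz": 0.027,"wx": 0,"wy": 0,"wz": 0},
    {"claw": 0,"dx": 0,"dy": 0,"dz": 0.027,"wx": 0,"wy": 0,"wz": 0},
    {"claw": 0,"dx": 0,"dy": 0,"dz": 0.028,"wx": 0,"wy": 0,"wz": 0},
    {"claw": 0,"dx": 0,"dy": 0,"dz": 0,"wx": 0,"wy": 0,"wz": 0},
    {"claw": 0,"dx": 0,"dy": 0,"dz": 0,"wx": 0,"wy": 0,"wz": 0},
  ],
)

```text
t: 10.7
eef_pos: [0.6469, 0.0758, 0.3021]
tool_rot: [-0.0, 0.997, 0.071, 0.0]
contact_force: [-0.6, -0.1, -0.3]
gripper_width: -0.001
grasp_force: 0.0
```

drive_tool(
  increments=[
    {"claw": 0,"dx": -0.006,"dy": 0,"dz": 0.001,"wx": 0,"wy": 0,"wz": 0},
    {"claw": 0,"dx": -0.006,"dy": 0,"dz": 0,"wx": 0,"wy": 0,"wz": 0},
    {"claw": 0,"dx": -0.006,"dy": 0,"dz": 0,"wx": 0,"wy": 0,"wz": 0},
    {"claw": 0,"dx": -0.006,"dy": 0,"dz": 0.001,"wx": 0,"wy": 0,"wz": 0},
    {"claw": 0,"dx": -0.006,"dy": 0,"dz": 0.001,"wx": 0,"wy": 0,"wz": 0},
    {"claw": 0,"dx": -0.006,"dy": 0,"dz": 0.002,"wx": 0,"wy": 0,"wz": 0},
    {"claw": 0,"dx": -0.005,"dy": 0,"dz": 0.003,"wx": 0,"wy": 0,"wz": 0},
    {"claw": 0,"dx": -0.005,"dy": 0,"dz": 0.003,"wx": 0,"wy": 0,"wz": 0},
    {"claw": 0,"dx": -0.005,"dy": 0,"dz": 0.003,"wx": 0,"wy": 0,"wz": 0},
    {"claw": 0,"dx": -0.005,"dy": 0,"dz": 0.004,"wx": 0,"wy": 0,"wz": 0},
    {"claw": 0,"dx": -0.005,"dy": 0,"dz": 0.004,"wx": 0,"wy": 0,"wz": 0},
    {"claw": 0,"dx": -0.004,"dy": 0,"dz": 0.003,"wx": 0,"wy": 0,"wz": 0},
  ],
)

```text
t: 12.2
eef_pos: [0.5825, 0.0667, 0.277]
tool_rot: [-0.0, 0.997, 0.071, 0.001]
contact_force: [3.9, 1.7, 4.7]
gripper_width: 0.001
grasp_force: 3.3
```

drive_tool(
  increments=[
    {"claw": 0,"dx": -0.004,"dy": 0,"dz": 0.004,"wx": 0,"wy": 0,"wz": 0},
    {"claw": 0,"dx": -0.004,"dy": 0,"dz": 0.005,"wx": 0,"wy": 0,"wz": 0},
    {"claw": 0,"dx": -0.003,"dy": 0,"dz": 0.005,"wx": 0,"wy": 0,"wz": 0},
    {"claw": 0,"dx": -0.003,"dy": 0,"dz": 0.005,"wx": 0,"wy": 0,"wz": 0},
    {"claw": 0,"dx": -0.003,"dy": 0,"dz": 0.005,"wx": 0,"wy": 0,"wz": 0},
    {"claw": 0,"dx": -0.003,"dy": 0,"dz": 0.005,"wx": 0,"wy": 0,"wz": 0},
    {"claw": 0,"dx": -0.002,"dy": 0,"dz": 0.005,"wx": 0,"wy": 0,"wz": 0},
    {"claw": 0,"dx": -0.002,"dy": 0,"dz": 0.005,"wx": 0,"wy": 0,"wz": 0},
    {"claw": 0,"dx": -0.002,"dy": 0,"dz": 0.005,"wx": 0,"wy": 0,"wz": 0},
    {"claw": 0,"dx": -0.001,"dy": 0,"dz": 0.005,"wx": 0,"wy": 0,"wz": 0},
    {"claw": 0,"dx": -0.001,"dy": 0,"dz": 0.005,"wx": 0,"wy": 0,"wz": 0},
  ],
)

```text
t: 13.58
eef_pos: [0.5539, 0.0625, 0.2216]
tool_rot: [0.0, 0.997, 0.071, -0.001]
contact_force: [-0.9, 0.6, 2.0]
gripper_width: -0.0
grasp_force: 1.2
```

drive_tool(
  increments=[
    {"claw": 0,"dx": -0.001,"dy": 0,"dz": 0.004,"wx": 0,"wy": 0,"wz": 0},
    {"claw": 0,"dx": 0,"dy": 0,"dz": 0.004,"wx": 0,"wy": 0,"wz": 0},
    {"claw": 0,"dx": 0,"dy": 0,"dz": 0.004,"wx": 0,"wy": 0,"wz": 0},
    {"claw": 0,"dx": 0,"dy": 0,"dz": 0.003,"wx": 0,"wy": 0,"wz": 0},
    {"claw": 0,"dx": 0,"dy": 0,"dz": 0.003,"wx": 0,"wy": 0,"wz": 0},
    {"claw": 0,"dx": 0,"dy": 0,"dz": 0,"wx": 0,"wy": 0,"wz": 0},
    {"claw": 0,"dx": 0,"dy": 0,"dz": 0,"wx": 0,"wy": 0,"wz": 0},
  ],
)

```text
t: 14.45
eef_pos: [0.5538, 0.0623, 0.2044]
tool_rot: [0.0, 0.997, 0.071, 0.0]
contact_force: [-1.6, 0.3, -0.1]
gripper_width: 0.001
grasp_force: 0.0
```

Run:
```python
from h import *
p,d=read_camera('side');cv2.imwrite('pics/s2.png',cv2.resize(p[150:340,200:390,::-1],(600,600),interpolation=cv2.INTER_CUBIC))
```

```text
(no output)
```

View pics/s2.png

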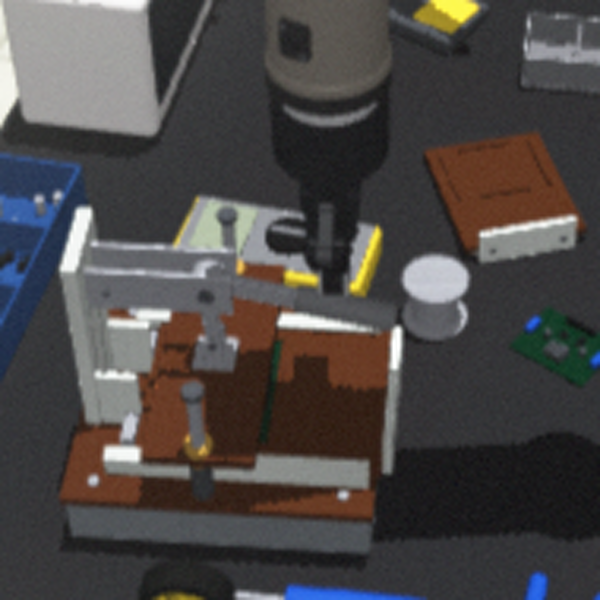

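The lever now points to the front and below level, with its tip at about (395,318) and no force on the tool, so it has probably snapped. I'll take the hand straight up and away, then measure the angle.

drive_tool(
  increments=[
    {"claw": 0,"dx": 0,"dy": 0,"dz": -0.02,"wx": 0,"wy": 0,"wz": 0},
    {"claw": 0,"dx": 0,"dy": 0,"dz": -0.03,"wx": 0,"wy": 0,"wz": 0},
    {"claw": 0,"dx": 0,"dy": 0,"dz": -0.04,"wx": 0,"wy": 0,"wz": 0},
    {"claw": 0,"dx": 0,"dy": 0,"dz": -0.04,"wx": 0,"wy": 0,"wz": 0},
    {"claw": 0,"dx": 0,"dy": 0.04,"dz": 0,"wx": 0,"wy": 0,"wz": 0},
    {"claw": 0,"dx": 0,"dy": 0.04,"dz": 0,"wx": 0,"wy": 0,"wz": 0},
    {"claw": 0,"dx": 0,"dy": 0.04,"dz": 0,"wx": 0,"wy": 0,"wz": 0},
    {"claw": 0,"dx": 0,"dy": 0.04,"dz": 0,"wx": 0,"wy": 0,"wz": 0},
    {"claw": 0,"dx": 0,"dy": 0.04,"dz": 0,"wx": 0,"wy": 0,"wz": 0},
    {"claw": 0,"dx": 0,"dy": 0.04,"dz": 0,"wx": 0,"wy": 0,"wz": 0},
    {"claw": 0,"dx": 0,"dy": 0,"dz": 0,"wx": 0,"wy": 0,"wz": 0},
    {"claw": 0,"dx": 0,"dy": 0,"dz": 0,"wx": 0,"wy": 0,"wz": 0},
  ],
)

```text
t: 16.0
eef_pos: [0.5878, -0.1746, 0.3343]
tool_rot: [-0.0, 0.997, 0.071, 0.0]
contact_force: [-0.2, -0.4, -0.6]
gripper_width: -0.001
grasp_force: 0.0
```

Run:
```python
from h import *
th=np.radians(8.3);ex=np.array([np.cos(th),np.sin(th)]);ey=np.array([-ex[1],ex[0]]);O=np.array([.641,.0749])
for n in('top','side'):
    p,d=read_camera(n);P=pts(n,d);q=P[...,:2]-O;X=q@ex*1000;Y=q@ey*1000;Z=P[...,2]*1000
    m=(d>0)&(abs(Y)<9)&(X<-65)&(X>-128)&(Z>120)&(Z<220)
    f=np.polyfit(X[m],Z[m],1);print(n,m.sum(),'slope deg',np.degrees(np.arctan(f[0])),'z top at -98',np.polyval(f,-98))
    m=(d>0)&(abs(Z-82)<7)&(X<-110)&(X>-200)&(abs(Y)<60);print('plate',m.sum(),np.percentile(X[m],[2,50,98]).round(1))
    cv2.imwrite(f'pics/{n}3.png',p[...,::-1])
```

```text
top 179 slope deg 12.503743962284032 z top at -98 167.54851185645862
plate 125 [-136.1 -132.4 -128.3]
side 230 slope deg 11.44458140652665 z top at -98 166.52215328785718
plate 115 [-132.1 -128.7 -125.2]
```

View pics/top3.png

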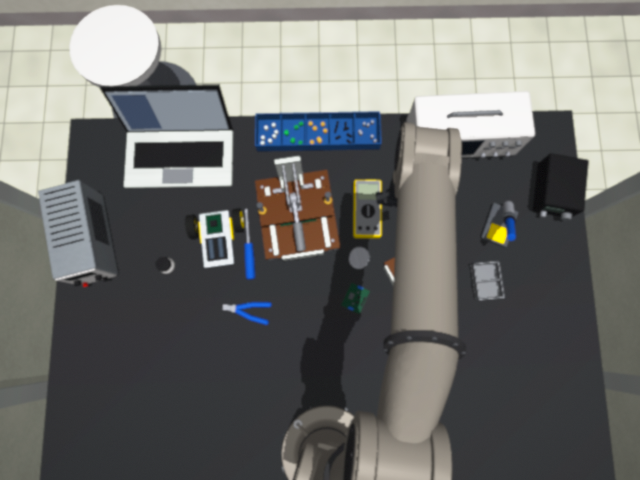

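The top view shows the lever along the jig's middle at (297,235), 12° below level, which is the locked stop. The tray is home and the bystanders have not moved.

```bash
python3 -c "
from station import *
print(hand_in())"
```

```text
the job is handed in; nothing more can be done
None
```

The tray is pushed fully home, the lever is locked about 12° below level at its stop, the hand is clear, and the job was handed in at about 16 s of the 48 s allowed.

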